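# Turn the keyed dial cover of the bushing carousel with the hex key

## Robot

A 6-joint arm with a two-finger parallel gripper is mounted at the origin on the work surface. World frame = base frame: x ahead of the robot, y to its left, z up, the work surface at z = 0. Lengths are in m, angles in rad, forces in N, time in s.
With the tool pointing down it reaches from about 0.25 to 0.725 m from the base axis. Payload 4 kg.
Tool frame: the origin (TCP) lies midway between the tips of the shut fingers; the grasp point (between the pads) lies 19 mm behind it (bot.grip_point_offset is the distance from the TCP to the grasp point, in m); z points along the fingers, y is the line along which they close (so a half turn about z gives the same grasp; the last joint's range is limited). The gripper opens to 85 mm and grips with 20 to 120 N. Pads are 22 mm wide; open, the fingers measure 114 mm over their backs; the gripper's body (76 mm by 85 mm) begins 54 mm behind the grasp point. The pads swing forward as they close: fully open they stand 13 mm farther back than shut.
Start: joints at [1.28, 0.241, 0.005, 1.335, 0, 1.571], TCP at [0.143, 0.479, 0.231] pointing down, gripper open.
Joint ranges: [-2.72, 2.72], [-1.05, 1.87], [-1.09, 1.28], [-1.99, 2.15], [-1.42, 1.44], [-3.14, 3.14]. Speed limits (rad/s): [2.79, 2.79, 3.14, 3.14, 3.14, 3.14].

## Interface

Orientations are given as a unit quaternion [x, y, z, w].
In Python, from workcell import bot gives the robot as it stands.
- The arm moves only by the tool step_arm, never from a script. Its argument "targets" is text: rows parted by semicolons, each of 7 numbers parted by spaces: the opening, from -1 (shut) to 1 (fully open), so that 0 is half open, then the shift along the world's x, y, z normalised to -1 to 1, where 1 is 0.5 m, then the turn, a rotation vector about the world's x, y, z normalised to -1 to 1, where 1 is pi/4 rad. In form: gripper x y z wx wy wz; .... A call has 1 to 10 rows; each row is the pose to reach, as a shift and turn from the pose commanded when the call began; what a row does not reach only later rows make up. A row lasts 1/12 s, in which the tool goes at most 41.7 mm and 7.16 degrees, less where a joint would pass 70% of its speed; a pose out of reach is approached as far as the arm can. A call with a number of a shift or a turn outside -1 to 1 is refused whole. A call with a gripper value outside its range is refused whole. The fingers move at their own pace and stop on an object; the grip force is fixed at half the most. Time passes only in rows, so rows that repeat a pose let the fingers close. It gives the time, the measured TCP pose, the force, the opening and the grip force at its end, in the units of the state.
- bot.get_obs(): the state, without advancing time (a new reading comes with each control period).
- bot.camera(name): name is "side" or "top" or "wrist"; returns the picture (480x640x3 uint8, red, green, blue); there is no depth.
- bot.camera_info(name): a dict with "vertical_fov" (degrees; the focal length in pixels is half the picture's height over the tangent of half this angle, whatever the lens; pixels are square), "cx", "cy" (the principal point, pixels), "D" ([k1, k2, p1, p2, k3] as OpenCV has them; the pictures are not rectified), "pose" (4x4, takes a point from camera to world coordinates). Camera axes: x right, y up, looking along -z (the intrinsics and any distortion apply to the point x, -y, -z); pixel columns grow to the right and rows downward; lengths in m; the calibration is good to about 2 mm. A picture is of the moment at which its call begins: read the wrist's pose just before it. camera_info takes no time and is no camera call; for the wrist camera it gives the pose at the moment of the call.
- bot.job_done(): hands the job in; it is judged then, once.
The state is a dict: "clock": time; "joint_pos": joint angles; "joint_vel": joint speeds; "tau": joint torques, N m; "eef_pos": TCP position; "tool_rot": TCP orientation; "ft_force": force on the tool from outside, world axes, zero at the start; "ft_torque": the same for the moment, N m; "grip_width": finger opening in m; "grasp_force": force on a finger pad.
Only numpy, scipy, OpenCV 4.12 (cv2) and the standard library are available. Lean on these libraries where they do the work, as an engineer would, in place of code of your own. Each camera call takes 0.05 s, during which the arm holds its last target. There are 200 camera calls.

## Task

Take the orange T-handled hex key from its wooden block, seat it fully home in the hex socket of the carousel's hub before turning anything, and turn the clear cover with it until the orange-edged opening is centred over the compartment with the brass bushings. Then pull the key out and stand it back down in its block; do not touch the cover with the fingers and leave the other things on the bench where they are.

Things in the scene. Friction and masses are not known exactly. Their poses are not given: they have to be found in the camera images.
- key: T-handled hex key, upright in its block. Origin at the centre of its lower end, z up the shank, x along the orange crossbar (100 x 18 x 26 mm, centre 103 mm above the origin). Steel hex shank 16 mm across flats, the flats facing +y, -y and every 60 degrees on. Its lowest 5 mm are a round nose tapering from 14.4 to 11 mm, which enters the socket at any angle. About 0.25 kg.
- key_handle (a point): centre of the key's crossbar, 103 mm above its tip; axes as key
- key_tip (a point): centre of the flat end of the key's nose, the key origin; in the block it starts 12 mm above the bench. Off-centre or askew by half a millimetre the shank may bind part-way down the socket (10 to 12 mm in, with the angle already right): give way to the side force and wiggle.
- rack: fixed wooden block for the key, 100 x 80 x 60 mm (x, y, z), origin under its centre
- rack_hole (a point): centre of the mouth of the block's one upright hole, on its top face 60 mm above the bench: square, 21 mm wide, 48 mm deep, so the key's tip stands 48 mm below this point when it is home. The key fits at any angle.
- dial: clear round cover, 194 mm across, 4 mm thick, with its steel hub, on a fixed wooden drum 200 mm across, 60 mm high. Origin on its upright axis at the drum's rim, 60 mm above the bench; x points to the middle of its opening. Stiff: takes about 0.2 N m to turn and stays where left. It turns either way; the brass compartment is 45 to 75 degrees from the opening's start, on either side.
- socket_mouth (a point): centre of the mouth of the hub's upright hex socket, on the cover's axis, 90 mm above the bench. Socket 17.2 mm across flats, 20 mm deep, plain edges, hub 42 mm across. The hexagon's angle differs each time, is not tied to the cover's axes and is in no reading: see or feel it. Misaligned, the key stops 5 mm in; within about 7 degrees of aligned (every 60) it goes down 20 mm.
- opening (a point): middle of the cover's opening, 62 mm from the axis, 64 mm above the bench; the opening is a 50 degree wedge between two orange bars. The seated key has about 8 degrees of free play each way before it drives the cover; hub and cover turn as one.
- brass_centre (a point): middle of the drum's compartment that holds the brass bushings, 62 mm from the axis, 22 mm above the bench. Six compartments of 60 degrees hold white, black, red, blue and brass parts, one is empty; the opening starts near the empty one, with brass next to it on either side.
- bowl: bystander, to be left alone: dark turned wooden bowl, 120 mm across, 50 mm high; origin under it
- wax_tin: bystander, to be left alone: green tin of wax, 64 mm across, 40 mm high; origin under it
- blank: bystander, to be left alone: pale wooden cylinder, 70 mm across, 60 mm high; origin under it
- gouge: bystander, to be left alone: turning gouge lying flat, 240 mm long along its x, wooden handle 28 mm thick; origin on the bench near its middle
- faceplate: bystander, to be left alone: grey metal ring, 100 mm across, 18 mm high; origin under it
- live_centre: bystander, to be left alone: pointed steel lathe centre standing up, 36 mm across, 70 mm high; origin under it
- scraper_block: bystander, to be left alone: wooden block 120 x 45 x 35 mm (x, y, z); origin under it
Things that resemble listed ones, but are neither listed nor needed, are in the scene too. What is shaped like the rack but pink or turquoise is not meant.

How it is judged:
By the outcome, as a careful person would: the job done as asked, in the order asked, and still so for the second after the job is handed in, with the robot touching nothing.
It also fails if it takes over 58 s, if anything falls off the work surface, if the arm or the gripper's body presses on something with over 40 N, if the wrist force passes 120 N, or if a joint passes its speed limit or range.

## Working session

There is one attempt and no reset: what is moved stays moved. The work goes in short steps, Python scripts to look and compute and a tool call to move; the robot and the scene stay as the last step left them, time stands still between calls to the robot, and variables do not carry over. Pictures are saved under pics/ and viewed, at most 10 in all, crops included, and the job is handed in when it is done.

Besides the shell and the picture viewer there is one more tool, called by a JSON object that holds its "fn" and its "kwargs", one argument or row to a line. step_arm: Moves the arm, as the interface text tells. Scaled input: -1 to 1 covers 0.5 m each way for a shift and pi/4 rad each way for a turn. Its arguments: {"type":"object","properties":{"targets":{"type":"string"}},"required":["targets"]}

```bash
mkdir -p pics; cat > h.py <<'E'
from workcell import bot
import numpy as np, cv2
def K(i):
    f=240/np.tan(np.radians(i["vertical_fov"])/2)
    return np.array([[f,0,i["cx"]],[0,f,i["cy"]],[0,0,1.]])
def ray(i,px):
    u=cv2.undistortPoints(np.array(px,float).reshape(-1,1,2),K(i),np.array(i["D"],float)).reshape(-1,2)
    d=np.c_[u[:,0],-u[:,1],-np.ones(len(u))]; P=np.array(i["pose"])
    return P[:3,3],d@P[:3,:3].T
def plane(i,px,z):
    o,d=ray(i,px); return o+d*((z-o[2])/d[:,2])[:,None]
def proj(i,p):
    P=np.array(i["pose"]); q=(np.atleast_2d(p)-P[:3,3])@P[:3,:3]; q=q*[1,-1,-1]
    return cv2.projectPoints(q,np.zeros(3),np.zeros(3),K(i),np.array(i["D"],float))[0].reshape(-1,2)
def shot(n,name):
    i=bot.camera_info(n); im=bot.camera(n)[:,:,::-1].copy(); cv2.imwrite(f"pics/{name}.png",im); return i,im
E
python3 - <<'E'
from h import *
for n in("top","side","wrist"):
    i,im=shot(n,n+"0"); print(n,np.round(i["pose"],3).tolist(),i["vertical_fov"],i["D"])
print(bot.get_obs())
E
```

```text
top [[-0.011, 0.992, -0.123, 0.346], [-1.0, -0.01, 0.01, 0.006], [0.009, 0.123, 0.992, 1.387], [0.0, 0.0, 0.0, 1.0]] 51.61501168150738 [-0.10437186  0.          0.          0.          0.        ]
side [[-0.963, 0.193, -0.186, 0.249], [-0.268, -0.666, 0.696, 0.967], [0.011, 0.721, 0.693, 1.098], [0.0, 0.0, 0.0, 1.0]] 43.52408582129195 [0.0135002 0.        0.        0.        0.       ]
wrist [[0.287, -0.908, -0.306, 0.064], [0.958, 0.272, 0.093, 0.502], [-0.001, -0.32, 0.947, 0.372], [0.0, 0.0, 0.0, 1.0]] 58.70825535794485 [-0.08757661  0.          0.          0.          0.        ]
{'clock': 0.15, 'joint_pos': array([ 1.28001475e+00,  2.41227058e-01,  4.04246354e-03,  1.33518097e+00,
       -5.16640251e-06,  1.57081090e+00]), 'joint_vel': array([-0.00032913, -0.00213364,  0.00454386, -0.00018995,  0.00098035,
       -0.00153786]), 'tau': array([ 4.80202452e-04, -3.72634435e+01,  2.52639216e+01,  1.23827191e-02,
        7.26760663e-05, -5.10217042e-07]), 'eef_pos': array([0.14321812, 0.47856209, 0.23062723]), 'tool_rot': array([ 1.44886271e-01,  9.89448004e-01, -7.76714643e-04, -1.11113121e-04]), 'ft_force': array([-0.33570089, -0.0475579 ,  0.21931057]), 'ft_torque': array([ 0.00160449, -0.0146608 ,  0.00015041]), 'grasp_force': 0.0, 'grip_width': 0.08511360406894251}
```

View pics/top0.png

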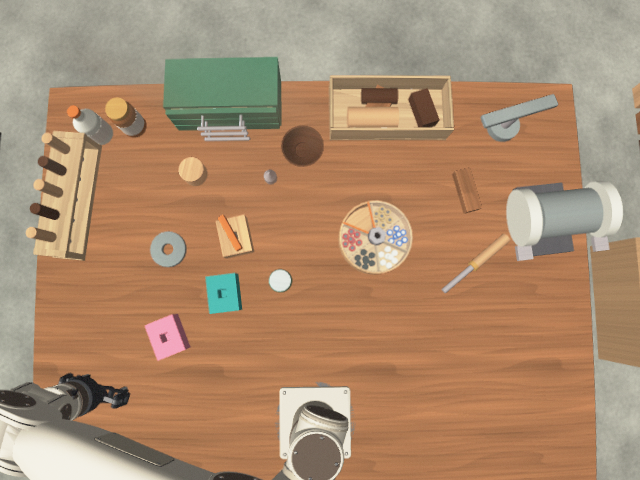

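View pics/side0.png

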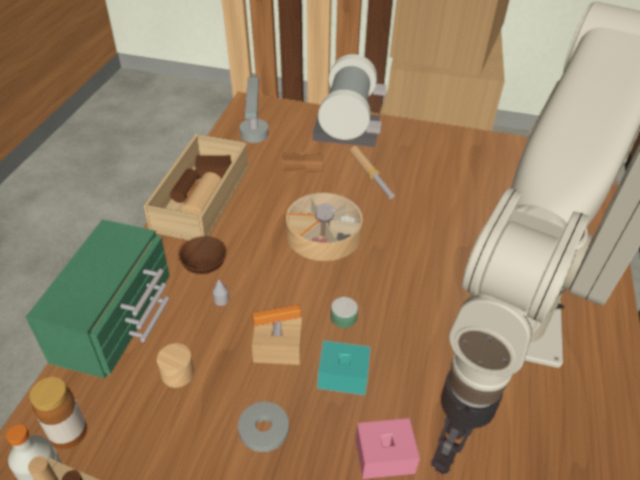

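The top view shows the natural-wood block with the orange key at about (232,236). The pink block (166,337) and the turquoise one (223,293) are decoys. The dial is at (376,237), with brass at about (383,215). I'll confirm this in one enlarged crop and measure.

```bash
python3 - <<'E'
from h import *
i=bot.camera_info("top"); im=cv2.imread("pics/top0.png")
a=cv2.resize(im[190:285,190:290],None,fx=4,fy=4,interpolation=cv2.INTER_CUBIC);b=cv2.resize(im[190:285,328:424],None,fx=4,fy=4,interpolation=cv2.INTER_CUBIC)
cv2.imwrite("pics/crop.png",np.hstack([a,b]))
hsv=cv2.cvtColor(im,cv2.COLOR_BGR2HSV)
m=cv2.inRange(hsv,(5,200,190),(16,255,255)); m[:,:200]=0;m[:,260:]=0
n,l,s,c=cv2.connectedComponentsWithStats(m)
for k in range(1,n):
    if s[k,4]>20:
        p=np.argwhere(l==k)[:,::-1].astype(np.float32); r=cv2.minAreaRect(p); q=cv2.boxPoints(r); print(s[k],c[k],r); w=plane(i,q,.128); print(w.round(3).tolist(), w.mean(0).round(3))
hub=plane(i,[[376.5,236.5]],.09);print("hub",hub)
si=bot.camera_info("side"); print("sidehub",plane(si,[[324,212]],.09),"sidebar",plane(si,[[277,316]],.115))
ps=cv2.imread("pics/side0.png");h2=cv2.cvtColor(ps,cv2.COLOR_BGR2HSV);m=cv2.inRange(h2,(5,200,150),(16,255,255));m[:, :240]=0;m[:,310:]=0;m[:290]=0;m[335:]=0
p=np.argwhere(m>0)[:,::-1].astype(np.float32);r=cv2.minAreaRect(p);print(r,plane(si,[r[0]],.118))
E
```

```text
hub [[ 0.49650957 -0.16862202  0.09      ]]
sidehub [[ 0.49700079 -0.15789896  0.09      ]] sidebar [[0.50463806 0.21576999 0.115     ]]
((0.0, 0.0), (0.0, 0.0), 0.0) [[ 2.02142094 -0.99398435  0.118     ]]
```

View pics/crop.png

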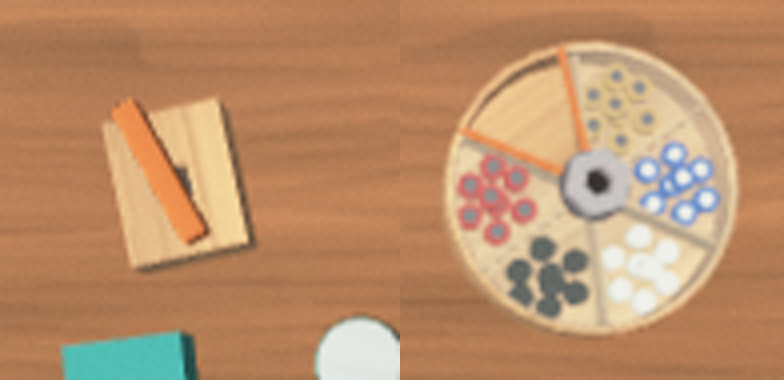

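The crop confirms the choice: the orange crossbar stands on the natural-wood block, and the hub is dark-holed. The opening is between the orange bars over the empty compartment, with brass directly clockwise of it from above, so the cover has to turn by a negative z angle.

```bash
python3 - <<'E'
from h import *
i=bot.camera_info("top"); c=np.array([[125,103],[197,238]])/4+190-np.array([.4,.4])
w=plane(i,c,.128);print(w,w.mean(0)); d=w[0]-w[1];print(np.degrees(np.arctan2(d[1],d[0])),np.hypot(*d[:2]))
h=plane(i,[[328+596/4-.4,190+182/4-.4]],.09);print("hub",h)
print("delta to above key /0.5:",(w.mean(0)[:2]-bot.get_obs()["eef_pos"][:2])/.5)
E
```

```text
[[0.55099983 0.2357229  0.128     ]
 [0.46337158 0.18852678 0.128     ]] [0.50718571 0.21212484 0.128     ]
28.30667669459956 0.09952982055729087
hub [[ 0.49741481 -0.43790253  0.09      ]]
delta to above key /0.5: [ 0.72793517 -0.5328745 ]
```

{"fn": "step_arm", "kwargs": {
  "targets": "1 0.73 -0.53 0.04 0 0 0.45;1 0.73 -0.53 0.04 0 0 0.45;1 0.73 -0.53 0.04 0 0 0.45;1 0.73 -0.53 0.04 0 0 0.45;1 0.73 -0.53 0.04 0 0 0.45;1 0.73 -0.53 0.04 0 0 0.45;1 0.73 -0.53 0.04 0 0 0.45;1 0.73 -0.53 0.04 0 0 0.45;1 0.73 -0.53 0.04 0 0 0.45;1 0.73 -0.53 0.04 0 0 0.45"
}}

```text
clock: 0.98
eef_pos: [0.4693, 0.2417, 0.249]
tool_rot: [-0.031, 1.0, 0.0, -0.0]
ft_force: [0.3, 1.0, 0.5]
grip_width: 0.0857
grasp_force: 0.0
```

```bash
python3 -c "
from h import *
o=bot.get_obs();print(o['joint_pos'],o['eef_pos'],o['tool_rot'],o['clock'])"
```

```text
[4.75410312e-01 2.90098012e-01 1.17109231e-01 1.39812700e+00
 1.59900994e-04 4.12959154e-01] [0.46934738 0.24167042 0.24899788] [-3.12204914e-02  9.99512506e-01  3.55442896e-06 -1.78582916e-04] 0.9833
```

{"fn": "step_arm", "kwargs": {
  "targets": "1 0.076 -0.06 0 0 0 0.55;1 0.076 -0.06 0 0 0 0.55;1 0.076 -0.06 0 0 0 0.55;1 0.076 -0.06 0 0 0 0.55;1 0.076 -0.06 0 0 0 0.55;1 0.076 -0.06 0 0 0 0.55"
}}

```text
clock: 1.48
eef_pos: [0.506, 0.2131, 0.2487]
tool_rot: [-0.244, 0.97, -0.0, -0.0]
ft_force: [-0.3, -1.2, -0.5]
grip_width: 0.0852
grasp_force: 0.0
```

```bash
python3 - <<'E'
from h import *
o=bot.get_obs();print(o['joint_pos'],o['eef_pos'],o['tool_rot'],o['clock'])
i,im=shot("wrist","w1")
hsv=cv2.cvtColor(im,cv2.COLOR_BGR2HSV);m=cv2.inRange(hsv,(5,190,150),(17,255,255))
n,l,s,c=cv2.connectedComponentsWithStats(m)
for k in range(1,n):
    if s[k,4]>150:print(s[k],c[k])
E
```

```text
[ 3.98681863e-01  3.33611159e-01  1.76804845e-01  1.41488264e+00
  1.89720045e-05 -9.38772709e-02] [0.5059604  0.21313717 0.24868162] [-2.43797453e-01  9.69826068e-01 -5.83800699e-05 -4.42579967e-04] 1.4833
[ 321  219   24   82 1098] [332.60291439 268.62477231]
```

View pics/w1.png

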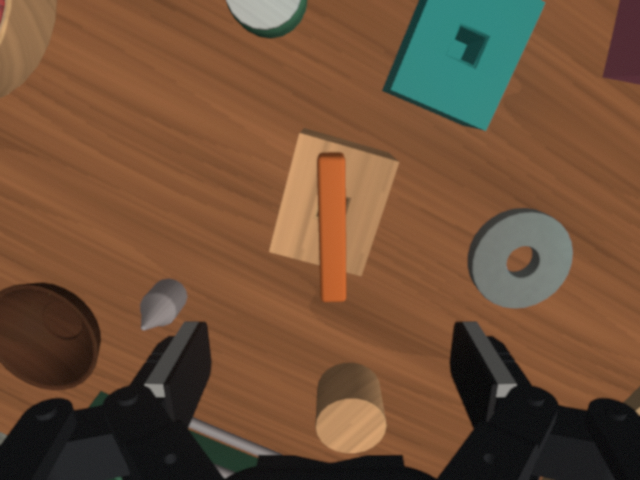

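```bash
cat >> h.py <<'E'
def bar(i,im,z=.128):
    hsv=cv2.cvtColor(im,cv2.COLOR_BGR2HSV);m=cv2.inRange(hsv,(3,170,90),(19,255,255))
    n,l,s,c=cv2.connectedComponentsWithStats(m);k=1+np.argmax(s[1:,4])
    r=cv2.minAreaRect(np.argwhere(l==k)[:,::-1].astype(np.float32));q=cv2.boxPoints(r)
    e=np.roll(q,-1,0)-q; L=np.hypot(*e.T); j=np.argmin(L[:2]); mids=(q[[j,j+2]]+q[[(j+1)%4,(j+3)%4]])/2
    w=plane(i,mids,z); d=w[0]-w[1]; return r,w,w.mean(0),np.degrees(np.arctan2(d[1],d[0])),np.hypot(*d[:2])
E
python3 - <<'E'
from h import *
i=bot.camera_info("wrist");im=cv2.imread("pics/w1.png");print(im[145:165,333].tolist(),im[285:305,333].tolist(),im[230,314:352].tolist());print(bar(i,im))
P=np.array(i['pose']);print(P[:3,3])
print(plane(i,[[477,42],[330,190]],.06))
E
```

```text
[[104, 149, 197], [104, 149, 198], [104, 149, 198], [104, 148, 198], [103, 148, 196], [99, 143, 190], [84, 123, 169], [61, 94, 137], [36, 64, 108], [27, 54, 99], [28, 56, 103], [30, 62, 118], [37, 74, 140], [42, 84, 159], [43, 90, 172], [47, 95, 182], [50, 99, 188], [50, 100, 190], [49, 100, 190], [51, 100, 191]] [[48, 98, 188], [46, 97, 187], [47, 97, 187], [46, 96, 187], [48, 98, 188], [47, 97, 187], [47, 97, 187], [47, 97, 187], [46, 96, 187], [46, 97, 187], [47, 98, 187], [48, 98, 189], [48, 97, 187], [47, 97, 187], [46, 96, 184], [45, 91, 174], [43, 84, 152], [44, 76, 129], [45, 73, 117], [47, 74, 114]] [[99, 142, 189], [98, 141, 188], [95, 137, 182], [85, 126, 169], [67, 102, 145], [46, 78, 128], [38, 73, 136], [39, 81, 153], [42, 88, 170], [46, 94, 181], [48, 98, 185], [48, 97, 186], [48, 98, 186], [49, 98, 187], [47, 97, 186], [50, 99, 189], [48, 99, 188], [49, 99, 189], [49, 99, 189], [50, 101, 190], [51, 100, 191], [49, 100, 191], [50, 101, 192], [51, 102, 193], [49, 100, 192], [50, 101, 193], [51, 102, 195], [50, 102, 195], [52, 104, 198], [52, 106, 200], [54, 104, 194], [64, 109, 182], [78, 119, 174], [87, 127, 173], [91, 130, 174], [90, 130, 174], [91, 132, 175], [92, 132, 176]]
(((332.15496826171875, 227.52447509765625), (149.0299072265625, 26.795570373535156), 88.9583740234375), array([[0.46199689, 0.19021948, 0.128     ],
       [0.54988978, 0.23957938, 0.128     ]]), array([0.50594334, 0.21489943, 0.128     ]), np.float64(-150.6818072415297), np.float64(0.1008045645474805))
[0.4332695  0.17421674 0.39046875]
[[0.34754314 0.24941846 0.06      ]
 [0.49520748 0.20750276 0.06      ]]
```

The wrist view shows the bar from (332,153) to (334,301), centred at (332,227) in the image. That puts its centre at (0.506, 0.2145) and its yaw at about 29.3°. Next I descend and grip.

{"fn": "step_arm", "kwargs": {
  "targets": "1 0 0.003 -0.08 0 0 0.024;1 0 0.003 -0.16 0 0 0.024;1 0 0.003 -0.22 0 0 0.024;1 0 0.003 -0.27 0 0 0.024;1 0 0.003 -0.30 0 0 0.024;1 0 0.003 -0.305 0 0 0.024;1 0 0.003 -0.305 0 0 0.024;-1 0 0.003 -0.305 0 0 0.024;-1 0 0.003 -0.305 0 0 0.024;-1 0 0.003 -0.305 0 0 0.024"
}}

```text
clock: 2.37
eef_pos: [0.5073, 0.2154, 0.0984]
tool_rot: [-0.254, 0.967, 0.0, 0.002]
ft_force: [-0.3, -0.3, 0.5]
grip_width: 0.0516
grasp_force: 0.0
```

{"fn": "step_arm", "kwargs": {
  "targets": "-1 0 0 0 0 0 0;-1 0 0 0 0 0 0;-1 0 0 0 0 0 0;-1 0 0 0 0 0 0;-1 0 0 0 0 0 0"
}}

```text
clock: 2.78
eef_pos: [0.5066, 0.2149, 0.0974]
tool_rot: [-0.254, 0.967, 0.0, 0.001]
ft_force: [-0.1, -0.1, 5.1]
grip_width: 0.0168
grasp_force: 58.8
```

{"fn": "step_arm", "kwargs": {
  "targets": "-1 0 0 0.06 0 0 0;-1 0 0 0.14 0 0 0;-1 0 0 0.22 0 0 0;-1 0 0 0.25 0 0 0;-1 0.02 -0.10 0.25 0 0 0;-1 0.04 -0.18 0.25 0 0 0;-1 0.06 -0.26 0.25 0 0 0;-1 0.08 -0.34 0.25 0 0 0;-1 0.085 -0.42 0.25 0 0 0;-1 0.085 -0.50 0.25 0 0 0"
}}

```text
clock: 3.62
eef_pos: [0.5485, -0.0324, 0.2204]
tool_rot: [-0.254, 0.967, 0.0, -0.001]
ft_force: [0.7, 0.2, -1.8]
grip_width: 0.0174
grasp_force: 60.1
```

{"fn": "step_arm", "kwargs": {
  "targets": "-1 0 -0.08 0 0 0 0;-1 0 -0.16 0 0 0 0;-1 0 -0.2 0 0 0 0;-1 0 -0.2 0 0 0 0;-1 0 -0.2 0 0 0 0;-1 0 -0.2 0 0 0 0"
}}

```text
clock: 4.12
eef_pos: [0.5481, -0.13, 0.2208]
tool_rot: [-0.254, 0.967, 0.001, -0.001]
ft_force: [1.0, 0.1, -2.1]
grip_width: 0.0173
grasp_force: 60.1
```

```bash
python3 - <<'E'
from h import *
o=bot.get_obs();print(o['joint_pos'],o['eef_pos'],o['tool_rot'],o['ft_force'],o['ft_torque'])
i,im=shot("wrist","w2"); print(proj(i,[[.497,-.164,.09]]))
E
```

```text
[-2.33281022e-01  3.72907161e-01  1.61152354e-01  1.36092885e+00
  6.64283872e-04 -7.46670488e-01] [ 0.54808446 -0.13002145  0.22075582] [-2.53884547e-01  9.67234013e-01  7.37156340e-04 -6.76329896e-04] [ 1.00099725  0.11865553 -2.0781069 ] [ 0.01450777  0.01834388 -0.04003154]
[[322.51491396 132.47582195]]
```

View pics/w2.png

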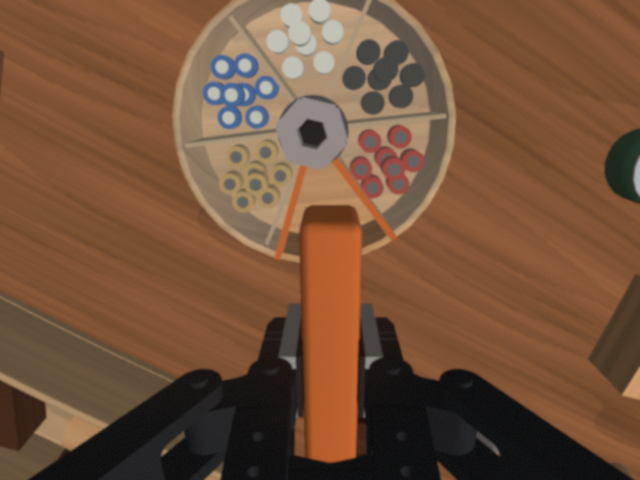

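```bash
cat >> h.py <<'E'
def hexa(i,im,c0,z=.09,th=90):
    g=cv2.cvtColor(im,cv2.COLOR_BGR2GRAY); x,y=int(c0[0]),int(c0[1]); R=45
    big=cv2.resize(g[y-R:y+R,x-R:x+R],None,fx=8,fy=8,interpolation=cv2.INTER_CUBIC)
    m=(big<th).astype(np.uint8); n,l,s,c=cv2.connectedComponentsWithStats(m)
    k=l[int(R*8),int(R*8)]
    if k==0: k=1+np.argmin(np.hypot(*(c[1:]-R*8).T))
    ct=max(cv2.findContours((l==k).astype(np.uint8),0,cv2.CHAIN_APPROX_NONE)[0],key=len).reshape(-1,2)
    px=(ct+.5)/8-.5+[x-R,y-R]; w=plane(i,px,z)[:,:2]
    M=cv2.moments(w.astype(np.float32)*1000); cen=np.array([M['m10'],M['m01']])/M['m00']/1000
    d=w-cen; a=np.arctan2(d[:,1],d[:,0]); r=np.hypot(*d.T); o=np.argsort(a)
    g6=np.interp(np.arange(-180,180)*np.pi/180,a[o],r[o],period=2*np.pi); f=np.fft.fft(g6)/360
    vert=-np.degrees(np.angle((g6*np.exp(-6j*np.arange(-180,180)*np.pi/180)).sum()))/6
    return cen,vert%60,abs(f[6])*2000,f[0].real*1000,M['m00'],px.min(0),px.max(0)
E
python3 - <<'E'
from h import *
i=bot.camera_info("wrist");im=cv2.imread("pics/w2.png")
for th in(60,80,100,120):print(th,hexa(i,im,(313,132),th=th))
g=cv2.cvtColor(im,cv2.COLOR_BGR2GRAY);print(g[132,270:356].tolist())
e=hexa(i,im,(313,132),th=90)[0]
# hub rim: gray low-sat mask
hsv=cv2.cvtColor(im,cv2.COLOR_BGR2HSV);m=((hsv[...,1]<60)&(g>75)).astype(np.uint8)
m[:90]=0;m[175:]=0;m[:,:270]=0;m[:,356:]=0
ct=max(cv2.findContours(cv2.morphologyEx(m,cv2.MORPH_OPEN,np.ones((5,5))),0,1)[0],key=len)
h=cv2.convexHull(ct).reshape(-1,2);print("hub",cv2.minEnclosingCircle((plane(i,h,.09)[:,:2]*1000).astype(np.float32)))
ang=lambda p,z:np.degrees(np.arctan2(*(plane(i,[p],z)[0,:2]-e)[::-1]))
for p in[(187,145),(235,17),(368,2),(445,117),(268,240)]:print("div",p,ang(p,.056).round(1),(ang(p,.056)%60).round(1))
om=cv2.inRange(hsv,(3,150,110),(19,255,255));om[:165]=0;om[255:]=0
for a,b in((260,300),(362,400)):
    mm=om.copy();mm[:,:a]=0;mm[:,b:]=0
    p=np.argwhere(mm>0)[:,::-1];w=plane(i,p,.066)[:,:2]-e
    t=np.degrees(np.unwrap(np.arctan2(w[:,1],w[:,0])));rr=np.hypot(*w.T)
    vx,vy,x0,y0=cv2.fitLine(p.astype(np.float32),1,0,.01,.01).ravel()
    print("bar",len(p),t.mean(),np.percentile(t,[5,95]),rr.min(),rr.max())
E
```

```text
60 (array([ 0.50061331, -0.16913532]), np.float64(46.20884675788985), np.float64(0.41098337778261534), np.float64(7.701479485149918), 186.802364022471, array([299.1875, 119.6875]), array([324.9375, 145.8125]))
80 (array([ 0.50087707, -0.16905517]), np.float64(46.32679316430628), np.float64(0.43863992365541815), np.float64(8.217896093464867), 212.6756101748906, array([298.5625, 119.0625]), array([325.6875, 147.1875]))
100 (array([ 0.50104404, -0.16905908]), np.float64(46.40988125420351), np.float64(0.4693447470660555), np.float64(8.662752203467404), 236.25180087797344, array([297.9375, 118.6875]), array([326.1875, 148.1875]))
120 (array([ 0.50120095, -0.16911471]), np.float64(46.512106360420525), np.float64(0.49443547120382736), np.float64(9.175254453375894), 264.90419519064017, array([296.8125, 117.9375]), array([326.9375, 149.0625]))
[116, 117, 121, 125, 127, 130, 135, 141, 141, 140, 139, 141, 140, 140, 140, 140, 140, 140, 139, 140, 140, 140, 140, 141, 141, 138, 131, 116, 103, 86, 62, 40, 35, 35, 35, 36, 34, 36, 34, 34, 38, 36, 36, 36, 36, 37, 36, 37, 37, 37, 36, 35, 35, 40, 60, 93, 122, 136, 140, 141, 140, 140, 141, 141, 141, 141, 140, 141, 139, 140, 139, 140, 140, 139, 134, 117, 96, 91, 113, 139, 150, 154, 154, 154, 155, 154]
hub ((500.9855041503906, -169.22816467285156), 23.23917007446289)
div (187, 145) -54.1 5.9
div (235, 17) -115.6 4.4
div (368, 2) -174.2 5.8
div (445, 117) 125.1 5.1
div (268, 240) 5.9 5.9
bar 528 12.412336232723451 [10.00313689 14.52618036] 0.028265940347360997 0.09404174024994079
bar 643 64.56443175267695 [56.76299658 67.96221725] 0.05100182702764691 0.1092999797621204
```

```bash
python3 - <<'E'
from h import *
i=bot.camera_info("wrist");im=cv2.imread("pics/w2.png");o=bot.get_obs()
print(im[195:240:1,330,2].tolist())
t=o['eef_pos'];y=np.radians(209.4);X=np.array([np.cos(y),np.sin(y)]);Y=np.array([np.sin(y),-np.cos(y)])
hsv=cv2.cvtColor(im,cv2.COLOR_BGR2HSV);om=cv2.inRange(hsv,(3,170,60),(19,255,255))
z=t[2]+.0306
for r in(250,270,290,330,380,420):
    c=np.where(om[r,280:380])[0]+280; w=plane(i,[[c.min()-.5,r],[c.max()+.5,r]],z)[:,:2]-t[:2]; print(r,c.min(),c.max(),(w@X*1000).round(2),(w@Y*1000).round(2))
for r in(206,215,220,225,228):print(r,((plane(i,[[330,r]],z)[0,:2]-t[:2])@X*1000).round(2))
h=np.array([.5010,-.1691])-t[:2];print("hub in tool",h@X,h@Y)
E
```

```text
[176, 174, 172, 173, 177, 183, 186, 188, 184, 165, 130, 103, 93, 93, 93, 94, 94, 93, 95, 93, 94, 96, 95, 95, 94, 96, 101, 107, 118, 130, 141, 148, 158, 163, 168, 173, 176, 179, 181, 184, 186, 185, 185, 186, 184]
250 280 360 [41.95 41.97] [-14.19   8.26]
270 300 361 [35.96 35.97] [-8.78  8.69]
290 301 360 [29.76 29.77] [-8.63  8.56]
330 301 360 [16.65 16.65] [-8.93  8.9 ]
380 304 358 [-1.3 -1.3] [-8.43  8.76]
420 304 357 [-17.19 -17.19] [-8.79  8.85]
206 54.5
215 52.0
220 50.6
225 49.19
228 48.34
hub in tool 0.060612091357877526 -0.011316635223484821
```

Socket centre is (0.5010, −0.1691), with its vertices at about 46° mod 60. The key therefore needs +17° of yaw. The opening's middle is at about 38.5° and brass is at −24.5°, so the cover turns by about −63°.

{"fn": "step_arm", "kwargs": {
  "targets": "-1 -0.05 -0.04 0 0 0 0.15;-1 -0.094 -0.078 0 0 0 0.3;-1 -0.094 -0.078 0 0 0 0.378;-1 -0.094 -0.078 -0.03 0 0 0.378;-1 -0.094 -0.078 -0.06 0 0 0.378;-1 -0.094 -0.078 -0.07 0 0 0.378;-1 -0.094 -0.078 -0.07 0 0 0.378;-1 -0.094 -0.078 -0.07 0 0 0.378"
}}

```text
clock: 4.83
eef_pos: [0.5017, -0.1685, 0.1867]
tool_rot: [-0.395, 0.919, 0.0, -0.0]
ft_force: [0.2, 0.0, -1.7]
grip_width: 0.017
grasp_force: 60.0
```

```bash
cat > st.py <<'E'
from h import *
o=bot.get_obs();q=o['tool_rot'];print(o['clock'],(o['eef_pos']*1000).round(2),'yaw',np.degrees(2*np.arctan2(q[1],q[0])).round(2),q.round(4),'f',o['ft_force'].round(1),'t',o['ft_torque'].round(2),'j6',o['joint_pos'][5].round(2),o['grip_width'])
E
python3 st.py; python3 -c "
from h import *
shot('side','s2')
i=bot.camera_info('side');c=proj(i,[[.501,-.169,.11]])[0];print(c)
im=cv2.imread('pics/s2.png');x,y=map(int,c);cv2.imwrite('pics/s2c.png',cv2.resize(im[y-70:y+70,x-80:x+80],None,fx=4,fy=4,interpolation=2))"
```

```text
4.8333 [ 501.69 -168.54  186.67] yaw 226.53 [-3.950e-01  9.187e-01  2.000e-04 -2.000e-04] f [ 0.2  0.  -1.7] t [-0.01 -0.02  0.01] j6 -1.14 0.01700777572166515
[323.80908616 202.98604611]
```

View pics/s2c.png

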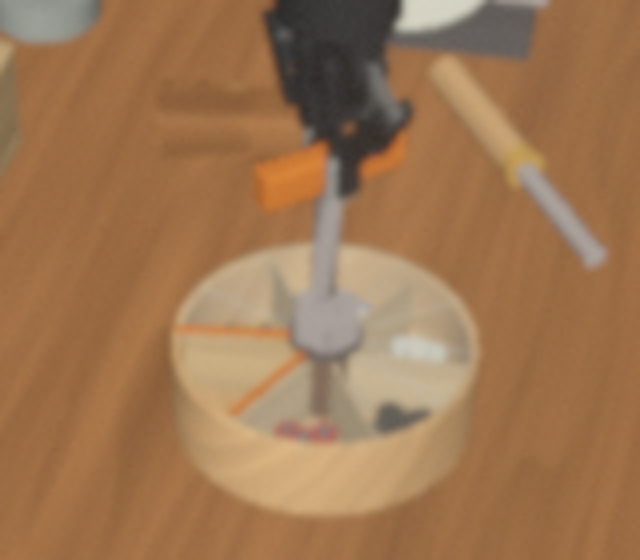

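```bash
python3 -c "
from h import *
i=bot.camera_info('side');print((proj(i,[[.501,-.169,z] for z in(.101,.12,.15,.17,.204)])-[323-80,202-70])*4)
im=cv2.imread('pics/s2.png');hsv=cv2.cvtColor(im,cv2.COLOR_BGR2HSV)
for r in range(176,212,3):print(r,(r-132)*4,np.where(hsv[r,300:345,1]<75)[0]+300)
"
```

```text
[[322.7568987  294.74923729]
 [323.773752   271.8339611 ]
 [325.41628571 234.82729417]
 [326.53729903 209.57670875]
 [328.49270807 165.54337884]]
176 176 [325 326 327 328 329 330 331]
179 188 [324 325 326 327 328 329 330 331]
182 200 [322 323 324 325 326 327 328]
185 212 [322 323 324 325 326 327 328]
188 224 [322 323 324 325 326 327]
191 236 [321 322 323 324 325 326 327]
194 248 [320 321 322 323 324 325 326 327 328]
197 260 [307 308 309 310 311 312 320 321 322 323 324 325 326 327 328]
200 272 [308 309 310 311 312 313 314 319 320 321 322 323 324 325 326 327 339 340
 341 342 343]
203 284 [310 311 312 313 314 315 316 317 318 319 320 321 322 323 324 325 326 327
 328 329 330 335 336 337 338 339 340 341 342 343 344]
206 296 [300 301 302 303 310 311 312 313 314 315 316 317 318 319 320 321 322 323
 324 325 326 327 328 329 330 331 332 333 334 335 336 338 339 340 341 342
 343 344]
209 308 [301 302 303 304 305 306 307 308 309 310 311 312 313 314 315 316 317 318
 319 320 321 322 323 324 325 326 327 328 329 330 331 332 333 334 335 336
 337 338 339 340 341 342 343 344]
```

```bash
python3 - <<'E'
from h import *
i=bot.camera_info('side');im=cv2.imread('pics/s2.png');hsv=cv2.cvtColor(im,cv2.COLOR_BGR2HSV)
t=bot.get_obs()['eef_pos'];y=np.radians(226.5);X=np.array([np.cos(y),np.sin(y),0]);Y=np.array([np.sin(y),-np.cos(y),0])
zb=t[2]+.0306; c=np.array([t[0],t[1],0])
for zz in(zb,zb-.026):
  for s in(-1,1): print("pred edges z",round(zz,3),"s",s,[proj(i,[c+a*X+s*.009*Y+[0,0,zz]])[0].round(1).tolist() for a in(-.05,.05)])
m=cv2.inRange(hsv,(3,150,100),(19,255,255));m[200:]=0
for x in range(304,348,3):
    r=np.where(m[140:200,x])[0]+140
    if len(r):print(x,r.min(),r.max(),end='; ')
print()
# subpixel shank: saturation profile
S=hsv[...,1].astype(float)
for r in range(182,203,2):
    p=S[r,312:338]; a=np.argmin(p[6:18])+6; th=(p[a]+110)/2
    l=a
    while p[l]<th:l-=1
    R=a
    while p[R]<th:R+=1
    L=312+l+(p[l]-th)/(p[l]-p[l+1]); Q=312+R-(p[R]-th)/(p[R]-p[R-1]); print(r,round(L,2),round(Q,2),round((L+Q)/2,2))
for z in(.105,.12,.14,.16):print(z,proj(i,[[t[0],t[1],z]]).round(2))
E
```

```text
pred edges z 0.218 s -1 [[305.1, 173.2], [340.1, 160.6]]
pred edges z 0.218 s 1 [[309.1, 177.2], [344.2, 164.4]]
pred edges z 0.192 s -1 [[305.0, 181.8], [339.6, 169.1]]
pred edges z 0.192 s 1 [[308.9, 185.8], [343.6, 173.0]]
304 145 178; 307 172 184; 310 170 185; 313 170 184; 316 169 183; 319 169 182; 322 167 179; 334 172 176; 337 170 176; 340 168 175; 343 165 173; 
182 322.02 328.4 325.21
184 321.7 327.97 324.83
186 321.56 327.86 324.71
188 321.37 327.55 324.46
190 321.14 327.34 324.24
192 320.68 327.46 324.07
194 320.17 327.77 323.97
196 320.07 327.5 323.79
198 320.1 327.28 323.69
200 320.0 326.95 323.48
202 319.36 327.0 323.18
0.105 [[323.3  204.45]]
0.12 [[323.5  199.92]]
0.14 [[323.77 193.78]]
0.16 [[324.04 187.52]]
```

{"fn": "step_arm", "kwargs": {
  "targets": "-1 -0.0016 -0.0014 0 0 0 0;-1 -0.0016 -0.0014 -0.01 0 0 0;-1 -0.0016 -0.0014 -0.018 0 0 0;-1 -0.0016 -0.0014 -0.025 0 0 0;-1 -0.0016 -0.0014 -0.03 0 0 0;-1 -0.0016 -0.0014 -0.033 0 0 0;-1 -0.0016 -0.0014 -0.036 0 0 0;-1 -0.0016 -0.0014 -0.036 0 0 0"
}}

```text
clock: 5.55
eef_pos: [0.5007, -0.1703, 0.1699]
tool_rot: [-0.394, 0.919, -0.0, 0.0]
ft_force: [-2.1, 1.5, 5.3]
grip_width: 0.0169
grasp_force: 61.3
```

```bash
python3 st.py
```

```text
5.55 [ 500.72 -170.33  169.88] yaw 226.42 [-3.941e-01  9.191e-01 -3.000e-04  3.000e-04] f [-2.1  1.5  5.3] t [ 0.24  0.75 -0.01] j6 -1.14 0.016892153271035014
```

{"fn": "step_arm", "kwargs": {
  "targets": "-1 -0.0012 0.001 0 0 0 0;-1 -0.002 0.002 0 0 0 0;-1 -0.002 0.002 -0.004 0 0 0;-1 -0.002 0.002 -0.008 0 0 0;-1 -0.002 0.002 -0.008 0 0 0"
}}

```text
clock: 5.97
eef_pos: [0.4996, -0.1701, 0.1642]
tool_rot: [-0.394, 0.919, -0.001, -0.001]
ft_force: [-1.0, -3.3, -0.3]
grip_width: 0.017
grasp_force: 60.3
```

```bash
python3 st.py
```

```text
5.9667 [ 499.59 -170.06  164.23] yaw 226.4 [-3.939e-01  9.191e-01 -7.000e-04 -5.000e-04] f [-1.  -3.3 -0.3] t [-0.86  0.09 -0.08] j6 -1.14 0.017032602274392
```

{"fn": "step_arm", "kwargs": {
  "targets": "-1 -0.0006 -0.001 -0.002 0 0 0;-1 -0.0006 -0.0016 -0.006 0 0 0;-1 -0.0006 -0.0016 -0.010 0 0 0;-1 -0.0006 -0.0016 -0.014 0 0 0;-1 -0.0006 -0.0016 -0.014 0 0 0"
}}

```text
clock: 6.38
eef_pos: [0.4993, -0.1702, 0.1568]
tool_rot: [-0.394, 0.919, 0.0, -0.0]
ft_force: [0.7, -2.5, -4.0]
grip_width: 0.0175
grasp_force: 59.8
```

```bash
python3 st.py
```

```text
6.3833 [ 499.35 -170.2   156.84] yaw 226.42 [-3.941e-01  9.191e-01  1.000e-04 -3.000e-04] f [ 0.7 -2.5 -4. ] t [-0.91 -0.14 -0.01] j6 -1.14 0.017466555029571177
```

Tip is at about 0.0715. I'll keep going until it bottoms.

{"fn": "step_arm", "kwargs": {
  "targets": "-1 0 -0.001 -0.002 0 0 0;-1 0 -0.001 -0.005 0 0 0;-1 0 -0.001 -0.008 0 0 0;-1 0 -0.001 -0.010 0 0 0;-1 0 -0.001 -0.010 0 0 0"
}}

```text
clock: 6.8
eef_pos: [0.4998, -0.1704, 0.1561]
tool_rot: [-0.394, 0.919, -0.001, 0.001]
ft_force: [-5.6, -0.6, 17.1]
grip_width: 0.0171
grasp_force: 63.0
```

```bash
python3 st.py
```

```text
6.8 [ 499.81 -170.45  156.15] yaw 226.44 [-3.942e-01  9.190e-01 -8.000e-04  1.300e-03] f [-5.6 -0.6 17.1] t [0.1  1.67 0.04] j6 -1.14 0.017056850499532396
```

{"fn": "step_arm", "kwargs": {
  "targets": "-1 -0.001 0 0 0 0 0.04;-1 -0.002 0 0 0 0 -0.04;-1 -0.002 0 -0.002 0 0 0.04;-1 -0.002 0 -0.002 0 0 0;-1 -0.002 0 -0.002 0 0 0"
}}

```text
clock: 7.22
eef_pos: [0.5, -0.1707, 0.1561]
tool_rot: [-0.394, 0.919, -0.002, 0.003]
ft_force: [-5.1, 0.4, 20.0]
grip_width: 0.0171
grasp_force: 63.3
```

```bash
python3 st.py
```

```text
7.2167 [ 500.   -170.67  156.12] yaw 226.4 [-0.3939  0.9191 -0.0018  0.0026] f [-5.1  0.4 20. ] t [0.08 1.35 0.02] j6 -1.14 0.017054102738282874
```

{"fn": "step_arm", "kwargs": {
  "targets": "-1 0 0 0.004 0 0 0;-1 0 0 0.004 0 0 0;-1 0 0 0.004 0 0 0;-1 -0.002 0.001 0.003 0 0 -0.05;-1 -0.002 -0.001 0.001 0 0 0.05;-1 -0.003 0.001 0 0 0 0;-1 -0.002 0 0.001 0 0 0;-1 -0.002 0 0.002 0 0 0;-1 -0.002 0 0.002 0 0 0"
}}

```text
clock: 7.97
eef_pos: [0.4997, -0.1708, 0.1562]
tool_rot: [-0.394, 0.919, -0.002, 0.003]
ft_force: [-2.5, 0.1, 16.0]
grip_width: 0.0173
grasp_force: 62.5
```

```bash
python3 st.py; python3 -c "
from h import *
i,im=shot('wrist','w3')"
```

```text
7.9667 [ 499.66 -170.84  156.21] yaw 226.45 [-0.3943  0.919  -0.0019  0.0029] f [-2.5  0.1 16. ] t [-0.12  0.6   0.05] j6 -1.14 0.017310946310598502
```

View pics/w3.png

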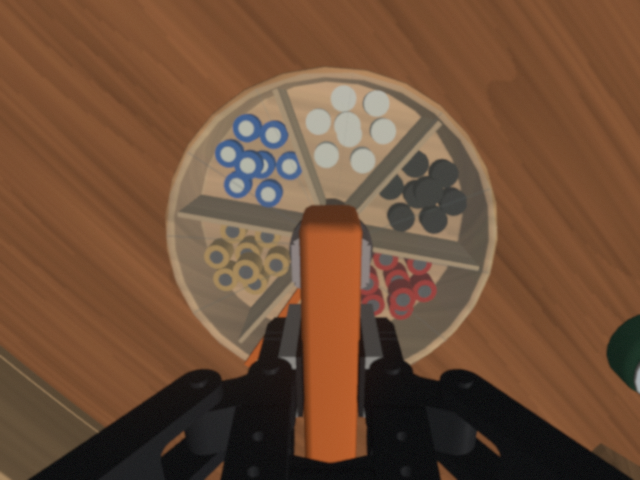

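The view shows the key over the hub, the cover still with its orange edge at (258,355), and brass to the left at (245,258). The depth stop repeats at TCP z = 0.1561, about 20 mm in. Now I turn clockwise.

{"fn": "step_arm", "kwargs": {
  "targets": "-1 0 0 0.001 0 0 -0.08;-1 0 0 0.001 0 0 -0.16;-1 0 0 0.001 0 0 -0.24;-1 0 0 0.001 0 0 -0.32;-1 0 0 0.001 0 0 -0.4;-1 0 0 0.001 0 0 -0.48;-1 0 0 0.001 0 0 -0.48"
}}

```text
clock: 8.6
eef_pos: [0.499, -0.1704, 0.1562]
tool_rot: [-0.214, 0.977, -0.001, 0.002]
ft_force: [-2.8, 0.0, 13.5]
grip_width: 0.0171
grasp_force: 62.5
```

```bash
python3 st.py
```

```text
8.6 [ 498.99 -170.39  156.24] yaw 204.76 [-2.144e-01  9.767e-01 -7.000e-04  2.500e-03] f [-2.8  0.  13.5] t [0.04 0.82 0.06] j6 -0.76 0.01705412761244714
```

{"fn": "step_arm", "kwargs": {
  "targets": "-1 0 0 0 0 0 -0.1;-1 0 0 0 0 0 -0.2;-1 0 0 0 0 0 -0.3;-1 0 0 0 0 0 -0.4;-1 0 0 0 0 0 -0.5;-1 0 0 0 0 0 -0.6;-1 0 0 0 0 0 -0.7;-1 0 0 0 0 0 -0.7"
}}

```text
clock: 9.27
eef_pos: [0.4989, -0.1695, 0.1562]
tool_rot: [0.059, 0.998, 0.001, 0.003]
ft_force: [-3.0, 2.0, 14.4]
grip_width: 0.0169
grasp_force: 62.6
```

```bash
python3 st.py; python3 -c "
from h import *
i,im=shot('top','t3');cv2.imwrite('pics/t3c.png',cv2.resize(im[185:290,325:430],None,fx=5,fy=5,interpolation=2))"
```

```text
9.2667 [ 498.94 -169.52  156.23] yaw 173.25 [5.880e-02 9.983e-01 9.000e-04 2.500e-03] f [-3.   2.  14.4] t [0.61 0.79 0.09] j6 -0.21 0.01686132483688998
```

View pics/t3c.png

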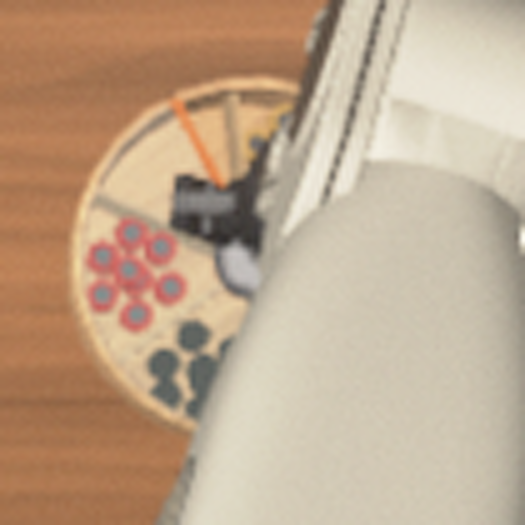

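```bash
python3 - <<'E'
from h import *
i=bot.camera_info('top'); e=plane(i,[[377,235.3]],.09)[0,:2];print(e)
A=lambda p,z=.066:np.degrees(np.arctan2(*(plane(i,[p],z)[0,:2]-e)[::-1])).round(1)
print("init bars",A((368.5,202.5)),A((343.5,222.5)),"now",A((360.8,205.6)),"divs",A((371.5,204.5),.058),A((344,225),.058))
for f in("top0","t3"):
    im=cv2.imread(f"pics/{f}.png");hsv=cv2.cvtColor(im,cv2.COLOR_BGR2HSV);m=cv2.inRange(hsv,(5,140,150),(17,255,255))
    m[:195]=0;m[260:]=0;m[:,:335]=0;m[:,415:]=0
    n,l,s,c=cv2.connectedComponentsWithStats(m,connectivity=8)
    for k in range(1,n):
        if s[k,4]>12:
            w=plane(i,np.argwhere(l==k)[:,::-1],.066)[:,:2]-e;t=np.degrees(np.arctan2(w[:,1],w[:,0]));r=np.hypot(*w.T);print(f,s[k],t[r>.05].mean().round(1),t[r>.05].std().round(1),r.max().round(3))
E
```

```text
[ 0.49968409 -0.17003186]
init bars 10.6 66.0 now 24.6 divs 5.4 68.8
top0 [367 202   8  25  37] 11.8 0.9 0.096
top0 [344 222  24  11  40] 65.2 1.1 0.094
t3 [359 205  11  17  32] 25.3 1.1 0.096
```

Trailing orange edge at crop (179,103) measures 25.3°, against 65.2° at the start. The cover has turned 40°, so about 23° remains.

{"fn": "step_arm", "kwargs": {
  "targets": "-1 0 -0.001 0 0 0 -0.1;-1 0 -0.001 0 0 0 -0.2;-1 0 -0.001 0 0 0 -0.3;-1 0 -0.001 0 0 0 -0.4;-1 0 -0.001 0 0 0 -0.48;-1 0 -0.001 0 0 0 -0.512;-1 0 -0.001 0 0 0 -0.512;-1 0 -0.001 0 0 0 -0.512"
}}

```text
clock: 9.98
eef_pos: [0.4992, -0.1691, 0.1562]
tool_rot: [0.255, 0.967, 0.002, 0.002]
ft_force: [-2.9, 3.9, 15.6]
grip_width: 0.0169
grasp_force: 62.6
```

```bash
cat > cov.py <<'E'
from h import *
import sys
for n in sys.argv[1:]:
    i,im=shot(n,'c_%s_%d'%(n,bot.get_obs()['clock']*100)); e=np.array([.4997,-.1700]) if n=="top" else np.array([.4999,-.1700])
    hsv=cv2.cvtColor(im,cv2.COLOR_BGR2HSV);m=cv2.inRange(hsv,(4,140,110),(18,255,255))
    n_,l,s,c=cv2.connectedComponentsWithStats(m,connectivity=8)
    for k in range(1,n_):
        if s[k,4]>12:
            w=plane(i,np.argwhere(l==k)[:,::-1],.066)[:,:2]-e;t=np.degrees(np.arctan2(w[:,1],w[:,0]));r=np.hypot(*w.T);q=(r>.05)&(r<.1)
            if q.sum()>8 and t[q].std()<4: print(n,s[k],t[q].mean().round(1),t[q].std().round(1),q.sum())
E
python3 st.py; python3 cov.py top side wrist
```

```text
9.9833 [ 499.22 -169.11  156.21] yaw 150.41 [0.2554 0.9668 0.0024 0.0023] f [-2.9  3.9 15.6] t [1.15 0.68 0.15] j6 0.19 0.01694687093738804
top [373 201   2  14  18] 3.1 0.8 18
wrist [345  50  36  19 147] 142.6 1.4 34
```

{"fn": "step_arm", "kwargs": {
  "targets": "-1 0 0 0.002 0 0 0.08;-1 0 -0.001 0.004 0 0 0.16;-1 0 -0.002 0.006 0 0 0.16;-1 0 -0.002 0.006 0 0 0.16;-1 0 -0.002 0.006 0 0 0.16"
}}

```text
clock: 10.55
eef_pos: [0.4986, -0.1698, 0.1564]
tool_rot: [0.195, 0.981, 0.003, 0.001]
ft_force: [2.4, 4.4, 2.2]
grip_width: 0.0169
grasp_force: 60.7
```

```bash
python3 st.py
```

```text
10.55 [ 498.65 -169.83  156.44] yaw 157.48 [1.953e-01 9.807e-01 2.700e-03 8.000e-04] f [2.4 4.4 2.2] t [ 1.56 -0.52  0.03] j6 0.06 0.01691339045826877
```

{"fn": "step_arm", "kwargs": {
  "targets": "-1 0.001 0.001 0.004 0 0 0;-1 0.001 0.001 0.012 0 0 0;-1 0.001 0.001 0.02 0 0 0;-1 0.001 0.001 0.03 0 0 0;-1 0.001 0.001 0.04 0 0 0;-1 0.001 0.001 0.055 0 0 0;-1 0.001 0.001 0.08 0 0 0;-1 0.001 0.001 0.12 0 0 0;-1 0.001 0.001 0.14 0 0 0;-1 0.001 0.001 0.14 0 0 0"
}}

```text
clock: 11.38
eef_pos: [0.4993, -0.1725, 0.229]
tool_rot: [0.196, 0.981, -0.001, 0.003]
ft_force: [0.7, 0.2, -2.2]
grip_width: 0.0171
grasp_force: 60.1
```

```bash
python3 st.py
```

```text
11.3833 [ 499.32 -172.52  229.03] yaw 157.44 [ 1.956e-01  9.807e-01 -7.000e-04  2.600e-03] f [ 0.7  0.2 -2.2] t [-0.04 -0.04  0.03] j6 0.06 0.017138168100282392
```

{"fn": "step_arm", "kwargs": {
  "targets": "-1 0.012 0.08 0 0 0 0.12;-1 0.024 0.16 0 0 0 0.24;-1 0.036 0.24 0 0 0 0.36;-1 0.048 0.32 0 0 0 0.48;-1 0.06 0.4 0 0 0 0.6;-1 0.072 0.48 0 0 0 0.72;-1 0.084 0.56 0 0 0 0.84;-1 0.096 0.64 0 0 0 0.96;-1 0.108 0.72 0 0 0 1;-1 0.12 0.79 0 0 0 1"
}}

```text
clock: 12.22
eef_pos: [0.5574, 0.2257, 0.225]
tool_rot: [-0.196, 0.981, -0.0, -0.001]
ft_force: [0.1, 0.9, -2.5]
grip_width: 0.0172
grasp_force: 60.3
```

{"fn": "step_arm", "kwargs": {
  "targets": "-1 0 0.043 -0.01 0 0 0.1;-1 0 0.043 -0.01 0 0 0.155;-1 0 0.043 -0.01 0 0 0.155;-1 0 0.043 -0.01 0 0 0.155;-1 0 0.043 -0.01 0 0 0.155"
}}

```text
clock: 12.63
eef_pos: [0.5579, 0.244, 0.2207]
tool_rot: [-0.253, 0.967, -0.0, -0.0]
ft_force: [-0.5, 0.2, -2.2]
grip_width: 0.0171
grasp_force: 60.2
```

```bash
python3 st.py; python3 cov.py top; python3 - <<'E'
from h import *
shot("wrist","w4");t=cv2.imread([__import__('glob').glob('pics/c_top_*')][0][-1])
import glob,os
t=cv2.imread(max(glob.glob('pics/c_top_*'),key=os.path.getmtime))
w=cv2.imread("pics/w4.png")
cv2.imwrite("pics/both.png",np.hstack([cv2.resize(w,(480,360)),cv2.resize(t[190:285,334:419],(320,360),interpolation=2)]))
E
```

```text
12.6333 [557.87 244.04 220.67] yaw 209.34 [-2.533e-01  9.674e-01 -3.000e-04 -4.000e-04] f [-0.5  0.2 -2.2] t [ 0.01 -0.01  0.02] j6 -0.1 0.017127298068309253
top [372 200   5  27  48] 3.0 1.2 32
top [383 212  21  18  39] -48.8 1.3 26
```

View pics/both.png

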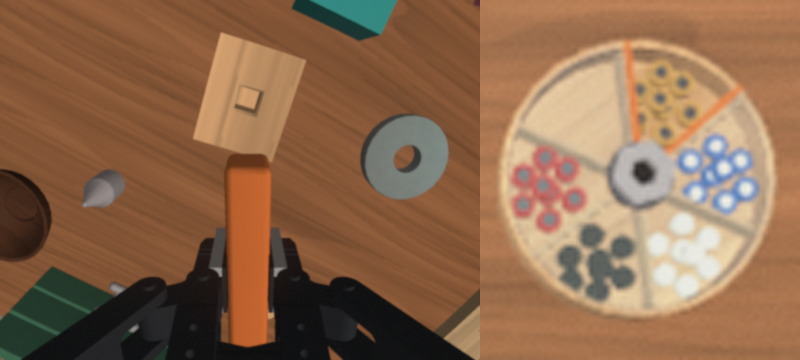

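The right half shows the orange edges at (630,45) and (740,88) with all the brass between them. The opening's centre is at −22.9° against −24.6° for brass, well inside the compartment. The left half shows the empty hole at about (249,98). Next I measure it for the return.

```bash
python3 - <<'E'
from h import *
i=bot.camera_info("wrist");im=cv2.imread("pics/w4.png");g=cv2.cvtColor(im,cv2.COLOR_BGR2GRAY)
for r in(122,131,140):print(r,g[r,300:362].tolist())
print(g[100:160,332].tolist())
o=bot.get_obs();t=o['eef_pos']
c=np.array([[221,33],[306,60],[271,157],[193,138]])*4/3
w=plane(i,c,.06);print(w,w.mean(0)); print("hole eye",plane(i,[[249.5*4/3,98*4/3]],.06))
E
```

```text
122 [162, 160, 158, 155, 150, 145, 142, 140, 140, 140, 143, 150, 156, 160, 162, 162, 156, 146, 143, 147, 153, 159, 163, 166, 168, 172, 171, 171, 169, 167, 166, 166, 165, 163, 165, 166, 165, 165, 164, 163, 162, 161, 156, 151, 141, 125, 106, 97, 98, 101, 106, 112, 123, 133, 138, 139, 140, 139, 140, 142, 143, 144]
131 [156, 153, 147, 144, 142, 140, 139, 142, 147, 153, 158, 160, 162, 161, 157, 150, 147, 151, 156, 160, 163, 168, 170, 170, 171, 170, 167, 166, 165, 164, 164, 165, 166, 165, 165, 165, 164, 165, 166, 166, 164, 161, 148, 120, 90, 76, 79, 88, 99, 114, 128, 136, 138, 140, 139, 140, 141, 141, 144, 142, 144, 145]
140 [147, 143, 140, 140, 139, 145, 151, 156, 158, 158, 157, 154, 141, 114, 93, 89, 91, 95, 102, 108, 117, 126, 135, 141, 148, 154, 156, 159, 161, 163, 164, 165, 164, 165, 166, 164, 165, 165, 163, 154, 127, 95, 78, 83, 90, 99, 108, 125, 135, 139, 138, 139, 139, 141, 141, 143, 142, 144, 144, 143, 144, 145]
[152, 152, 151, 151, 150, 150, 150, 151, 151, 151, 151, 151, 151, 150, 147, 138, 128, 129, 144, 158, 163, 164, 165, 164, 165, 164, 163, 164, 165, 164, 165, 166, 165, 165, 166, 165, 165, 165, 165, 165, 164, 162, 155, 134, 107, 86, 82, 81, 86, 94, 110, 120, 122, 130, 140, 145, 145, 146, 145, 145]
[[0.46808875 0.16639929 0.06      ]
 [0.45065487 0.24366343 0.06      ]
 [0.54383648 0.26197112 0.06      ]
 [0.56423001 0.18709011 0.06      ]] [0.50670252 0.21478099 0.06      ]
hole eye [[0.50505378 0.21600794 0.06      ]]
```

```bash
python3 -c "
from h import *
i=bot.camera_info('wrist');print(plane(i,[[332.3,133.7]],.06))"
```

```text
[[0.50698166 0.21680236 0.06      ]]
```

{"fn": "step_arm", "kwargs": {
  "targets": "-1 -0.06 -0.03 0 0 0 0;-1 -0.104 -0.057 0 0 0 0;-1 -0.104 -0.057 -0.05 0 0 0;-1 -0.104 -0.057 -0.1 0 0 0;-1 -0.104 -0.057 -0.13 0 0 0;-1 -0.104 -0.057 -0.14 0 0 0;-1 -0.104 -0.057 -0.14 0 0 0;-1 -0.104 -0.057 -0.14 0 0 0"
}}

```text
clock: 13.4
eef_pos: [0.5065, 0.2162, 0.1519]
tool_rot: [-0.254, 0.967, 0.0, 0.001]
ft_force: [0.4, 0.6, -2.0]
grip_width: 0.0176
grasp_force: 60.3
```

```bash
python3 st.py
```

```text
13.4 [506.54 216.16 151.92] yaw 209.4 [-2.538e-01  9.673e-01  1.000e-04  5.000e-04] f [ 0.4  0.6 -2. ] t [ 0.01 -0.01  0.01] j6 -0.11 0.017561009827364443
```

Tip is at about 0.0665. I nudge −0.5 mm in x and y and descend.

{"fn": "step_arm", "kwargs": {
  "targets": "-1 -0.001 -0.001 0 0 0 0;-1 -0.001 -0.001 -0.01 0 0 0;-1 -0.001 -0.001 -0.02 0 0 0;-1 -0.001 -0.001 -0.03 0 0 0;-1 -0.001 -0.001 -0.03 0 0 0"
}}

```text
clock: 13.82
eef_pos: [0.5047, 0.2157, 0.1348]
tool_rot: [-0.254, 0.967, -0.0, -0.001]
ft_force: [-1.0, 0.1, -1.7]
grip_width: 0.017
grasp_force: 60.3
```

```bash
python3 st.py
```

```text
13.8167 [504.68 215.66 134.84] yaw 209.47 [-2.543e-01  9.671e-01 -1.000e-04 -1.000e-03] f [-1.   0.1 -1.7] t [-0.03  0.04  0.01] j6 -0.11 0.017038794617022828
```

Tip is 11 mm into the hole with no contact force. I continue to the bottom.

{"fn": "step_arm", "kwargs": {
  "targets": "-1 0.001 0 -0.02 0 0 0;-1 0.001 0 -0.035 0 0 0;-1 0.001 0 -0.05 0 0 0;-1 0.001 0 -0.06 0 0 0;-1 0.001 0 -0.068 0 0 0;-1 0.001 0 -0.072 0 0 0;-1 0.001 0 -0.072 0 0 0"
}}

```text
clock: 14.4
eef_pos: [0.5056, 0.2158, 0.0994]
tool_rot: [-0.254, 0.967, -0.0, -0.001]
ft_force: [0.7, 0.6, -2.0]
grip_width: 0.0174
grasp_force: 60.3
```

```bash
python3 st.py
```

```text
14.4 [505.62 215.83  99.41] yaw 209.47 [-2.543e-01  9.671e-01 -1.000e-04 -6.000e-04] f [ 0.7  0.6 -2. ] t [0.01 0.01 0.02] j6 -0.11 0.017422536177533404
```

{"fn": "step_arm", "kwargs": {
  "targets": "-1 0 0 -0.002 0 0 0;-1 0 0 -0.004 0 0 0;-1 0 0 -0.004 0 0 0;-1 0 0 -0.004 0 0 0"
}}

```text
clock: 14.73
eef_pos: [0.5061, 0.216, 0.0984]
tool_rot: [-0.254, 0.967, 0.0, 0.0]
ft_force: [-0.3, -0.6, -2.3]
grip_width: 0.0171
grasp_force: 60.3
```

```bash
python3 st.py
```

```text
14.7333 [506.13 215.99  98.36] yaw 209.46 [-2.543e-01  9.671e-01  0.000e+00  3.000e-04] f [-0.3 -0.6 -2.3] t [-0.05  0.02 -0.04] j6 -0.11 0.017061918837278072
```

{"fn": "step_arm", "kwargs": {
  "targets": "-1 0 0 -0.002 0 0 0;-1 0 0 -0.002 0 0 0;-1 0 0 -0.003 0 0 0;-1 0 0 -0.003 0 0 0"
}}

```text
clock: 15.07
eef_pos: [0.5064, 0.2161, 0.0975]
tool_rot: [-0.254, 0.967, 0.0, 0.001]
ft_force: [-0.6, -0.9, 2.9]
grip_width: 0.0172
grasp_force: 61.2
```

```bash
python3 st.py
```

```text
15.0667 [506.36 216.07  97.46] yaw 209.46 [-2.543e-01  9.671e-01  1.000e-04  7.000e-04] f [-0.6 -0.9  2.9] t [-0.16  0.27 -0.03] j6 -0.11 0.01720172265951074
```

Home in the block. Release and retreat.

{"fn": "step_arm", "kwargs": {
  "targets": "-0.6 0 0 0.002 0 0 0;-0.2 0 0 0.002 0 0 0;0.5 0 0 0.002 0 0 0;1 0 0 0.002 0 0 0;1 0 0 0.002 0 0 0;1 0 0 0.002 0 0 0;1 0 0 0.002 0 0 0;1 0 0 0.002 0 0 0"
}}

```text
clock: 15.73
eef_pos: [0.506, 0.216, 0.0976]
tool_rot: [-0.254, 0.967, 0.0, -0.0]
ft_force: [-1.1, 0.5, -0.4]
grip_width: 0.0855
grasp_force: 0.0
```

{"fn": "step_arm", "kwargs": {
  "targets": "1 0 0 0.04 0 0 0;1 0 0 0.1 0 0 0;1 0 0 0.18 0 0 0;1 0 0 0.26 0 0 0;1 0 0 0.34 0 0 0;1 0 0 0.34 0 0 0;1 0 0 0.34 0 0 0"
}}

```text
clock: 16.32
eef_pos: [0.5076, 0.2166, 0.271]
tool_rot: [-0.254, 0.967, 0.001, 0.004]
ft_force: [-0.6, 0.0, -1.0]
grip_width: 0.0854
grasp_force: 0.0
```

```bash
python3 st.py; python3 - <<'E'
from h import *
i,im=shot("wrist","w5");print(bar(i,im)[2:])
_,t=shot("side","s5")
cv2.imwrite("pics/fin.png",np.hstack([cv2.resize(im,(400,300)),cv2.resize(t,(400,300))]))
E
```

```text
16.3167 [507.65 216.65 271.  ] yaw 209.46 [-2.543e-01  9.671e-01  5.000e-04  3.700e-03] f [-0.6  0.  -1. ] t [0.03 0.04 0.02] j6 -0.11 0.08536708102739231
(array([0.50675236, 0.216312  , 0.128     ]), np.float64(-150.5366421055232), np.float64(0.10010105979226992))
```

View pics/fin.png

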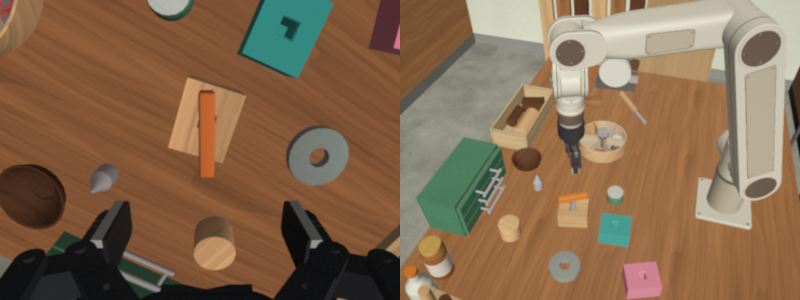

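The key stands in its block (bar at (207,133), length reading 100 mm, so level). The bystanders haven't moved, and the opening is over the brass. I'm handing in.

```bash
python3 -c "
from workcell import bot
print(bot.job_done())"
```

```text
the job is handed in; nothing more can be done
None
```

The job is handed in at about 16 s: the key was seated to its stop in the socket (about 19 to 20 mm by reading), the cover was turned about 62° so its opening sits within about 2° of the brass compartment's centre, and the key is back home in its block with the bystanders unmoved in the last pictures.

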